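Specimen stand into the dry box

TASK

Put the specimen stand with the long straight foot away in the dry box: its foot is too long for the hatch in the lid, so tilt the stand to pass the foot through, then right it inside and leave it standing upright with its foot flat on the floor of the box and its tab up out of the hatch. Leave the stand with the round foot where it is.

Things in the scene. Friction and masses are not known exactly. Their poses are not given: they have to be found in the camera images.
- dry_box: Fixed dry box, clear walls, black floor, aluminium lid: 112 (its x) x 212 (its y) x 82 mm high. Origin: centre of its underside on the bench, z up. Inside 100 x 200 mm, inner floor at z = 6 mm; lid 6 mm thick, underside at z = 76, top at z = 82. Hatch, the only opening, in the middle of the lid: 72 (x) x 88 mm (y). Same after a half turn.
- long_stand: Loose stand to put away, 0.1 to 0.2 kg. Origin: centre of the foot's underside, z up along the stem. Foot: flat aluminium bar 36 (x) x 110 (y) x 6 mm, two copper discs on it. From its middle a steel stem, 12 mm in diameter, rises to a black tab 12 (x) x 30 mm (y), z = 108 to 148 mm; grip it across its 12 mm thickness. Same after a half turn.
- round_stand: Loose stand that must stay where it is: same stem and tab, but a round aluminium foot 64 mm in diameter, 6 mm thick. Origin: centre of the underside of its foot, z up.
Mind the look-alikes: they are no part of the job. What is shaped like the long_stand but green is not meant.

How it is judged:
By the outcome, as a careful person would: the job done as asked, in the order asked, and still so for the second after the job is handed in, with the robot touching nothing.
It also fails if it takes over 42 s, if anything falls off the work surface, if the arm or the gripper's body presses on something with over 40 N, if the wrist force passes 120 N, or if a joint passes its speed limit or range.

ROBOT

A 7-joint arm with a two-finger parallel gripper is mounted at the origin on the work surface; the furniture and walls round the work are solid. World frame = base frame: x ahead of the robot, y to its left, z up, the work surface at z = 0. Lengths are in mm, angles in rad, forces in N, time in s.
With the tool pointing down it reaches from about 425 to 875 mm from the base axis. Payload 4.7 kg.
Tool frame: the origin (TCP) lies at the very end of the fingers, on their centre line; the grasp point (between the pads) lies 19 mm behind it (bot.grasp_offset is the distance from the TCP to the grasp point, in mm); z points along the fingers, y is the line along which they close (so a half turn about z gives the same grasp; the last joint's range is limited). The gripper opens to 87 mm and grips with 3 to 60 N. Pads are 19 mm wide; open, the fingers measure 117 mm over their backs; the gripper's body (75 mm by 190 mm) begins 51 mm behind the grasp point.
Start: joints at [-1.115, 0.321, -0.07, 1.45, 0.023, 1.371, -0.057], TCP at [277.948, 587.597, 222.587] pointing down, gripper open.
Joint ranges: [-2.86, 2.86], [-0.3, 2.09], [-1.38, 1.24], [0.06, 2.45], [-1.56, 4.7], [0.09, 2.05], [-2.69, 2.69]. Speed limits (rad/s): [2.57, 2.57, 3.14, 3.14, 3.14, 3.14, 3.14].

INTERFACE

Orientations are given as a unit quaternion [w, x, y, z].
In Python, from station import bot, let_go, close_gripper, kinematics, status, optics, workorder gives the robot as it stands. The module is installed in compiled form; this text tells all that it offers. Calls block until the motion is done:
- bot.reach(position, orientation): joint-space move of the TCP to a pose.
- bot.move_l(position, rotation=None, vel=150, max_force=None): straight line of the TCP; rotation=None keeps the orientation; vel is the mean speed in mm/s. With max_force (N) it stops when the force on the tool has changed by that much, and returns True; else False.
- bot.goto_joints(angles): joint-space move.
- let_go() and close_gripper(force=None): open the fingers fully, or close them until they stop; force is the grip in N (None keeps the last).
- bot.pause(seconds).
- kinematics.solve_ik(position, orientation): joint angles nearest the present ones, or None.
- status.observe(): the state.
- optics.read_camera(name): name is "scene" or "top"; returns the picture (480x640x3 uint8, red, green, blue); there is no depth.
- optics.camera_model(name): a dict with "fx", "fy", "cx", "cy" (pixels), "R" (3x3) and "t" (3): a world point X has camera coordinates R X + t. Camera axes: x right, y down, z forward; pixel columns grow to the right and rows downward; lengths in mm; the calibration is good to about 2 mm. A picture is of the moment at which its call begins. camera_model takes no time and is no camera call.
A pose or a line that the arm cannot do raises bot.PlanningError and nothing moves.
- workorder.sign_off(): hands the job in; it is judged then, once.
The state is a dict: "time_s": time; "joints": joint angles; "dq": joint speeds; "tau": joint torques, N m; "tcp_pos": TCP position; "ee_rot": TCP orientation; "force": force on the tool from outside, world axes, zero at the start; "moment": the same for the moment, N m; "grip_width": finger opening in mm; "gripper_force": force on a finger pad.
Only numpy, scipy, OpenCV 4.12 (cv2) and the standard library are available. Lean on these libraries where they do the work, as an engineer would, in place of code of your own. Each camera call takes 0.05 s, during which the arm holds its last target. There are 200 camera calls.

## Working session

There is one attempt and no reset: what is moved stays moved. The work goes in short steps, each a Python script; the robot and the scene stay as the last script left them, time stands still between calls to the robot, and variables do not carry over. Pictures are saved under pics/ and viewed, at most 10 in all, crops included, and the job is handed in when it is done.

```bash
mkdir -p pics; python3 - <<'E'
from station import bot, optics, status
import cv2
for n in ("scene","top"):
    im=optics.read_camera(n); cv2.imwrite(f"pics/{n}0.png",im[:,:,::-1])
    m=optics.camera_model(n); print(n,m)
s=status.observe(); print(s["time_s"],s["tcp_pos"],s["ee_rot"],s["grip_width"])
E
```

```text
scene {'fx': 539.5966243680226, 'fy': 539.5966243680226, 'cx': 320.30188270939396, 'cy': 236.2181312003861, 'R': array([[ 0.78145715, -0.62354353, -0.02276379],
       [-0.30231849, -0.34646242, -0.88801313],
       [ 0.54582805,  0.70082612, -0.45925428]]), 't': array([-437.50787413,  136.52342643,  933.18053514])}
top {'fx': 542.9330518969406, 'fy': 542.9330518969406, 'cx': 320.1617424565835, 'cy': 231.1122331609081, 'R': array([[-0.03003763, -0.99954404,  0.00307407],
       [-0.99232079,  0.0294511 , -0.12013358],
       [ 0.11998827, -0.00665899, -0.99275298]]), 't': array([ -91.1311683 ,  525.79963747, 1135.74826434])}
0.1 [277.75604161 587.07827446 221.53557106] [-1.38856398e-04  2.19102028e-01  9.75701539e-01 -8.88701751e-04] 86.88774577889524
```

View pics/scene0.png

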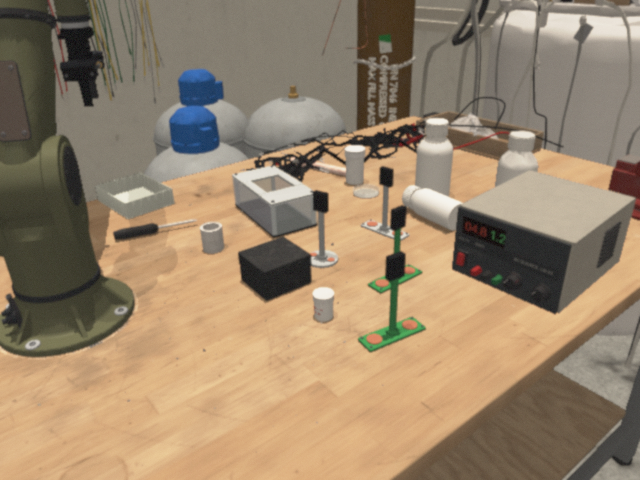

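View pics/top0.png

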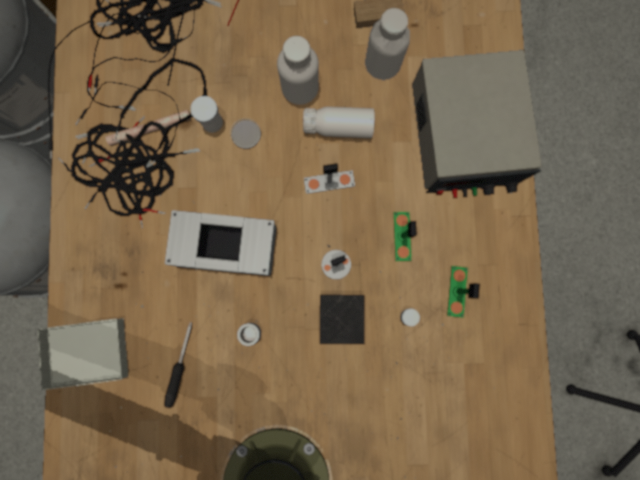

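In the top picture, the candidates are the grey bar-foot stand at (330,181), the green bar-foot stands at (402,237) and (458,292), and the round-foot stand at (336,264). The grey bar with copper discs fits the long_stand, because the green ones are look-alikes. The box is at about (220,243). I'll confirm with an enlarged crop.

```bash
cat > h.py <<'E'
import numpy as np, cv2
from station import optics
def back(cam,u,v,z):
    m=optics.camera_model(cam); R=np.array(m["R"]);t=np.array(m["t"])
    d=R.T@np.array([(u-m["cx"])/m["fx"],(v-m["cy"])/m["fy"],1]); c=-R.T@t
    return c+d*(z-c[2])/d[2]
def proj(cam,X):
    m=optics.camera_model(cam); p=np.asarray(X)@np.array(m["R"]).T+m["t"]
    return np.c_[p[:,0]/p[:,2]*m["fx"]+m["cx"],p[:,1]/p[:,2]*m["fy"]+m["cy"]]
def crop(im,u,v,w,h,k):
    return cv2.resize(im[v:v+h,u:u+w],None,fx=k,fy=k,interpolation=cv2.INTER_CUBIC)
E
python3 - <<'E'
import cv2,numpy as np
from h import crop
t=cv2.imread("pics/top0.png")
a=crop(t,160,205,120,75,6) # 720x450 box
b=crop(t,295,155,70,45,10) # 700x450 stand
cv2.imwrite("pics/box.png",a);cv2.imwrite("pics/st.png",b)
E
```

```text
(no output)
```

View pics/box.png

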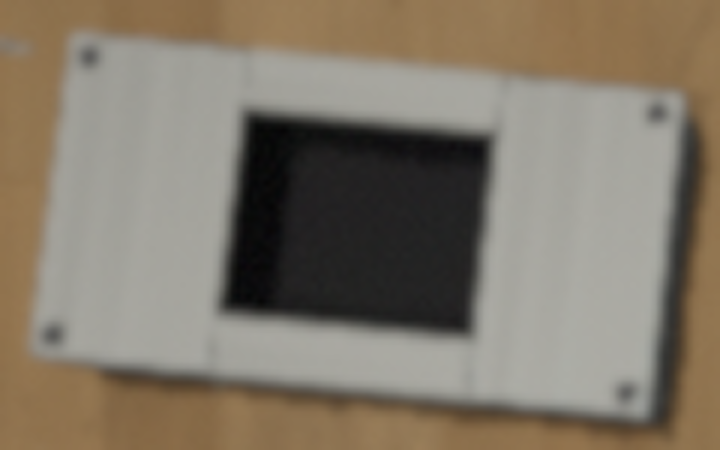

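View pics/st.png

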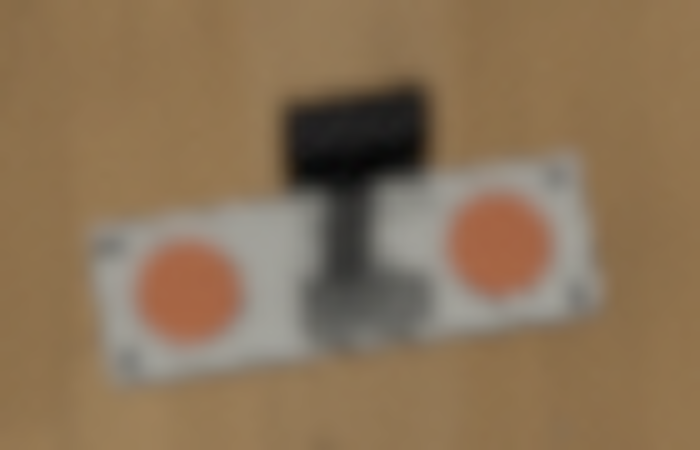

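The box crop shows lid corners at (75,35), (685,92), (658,420), (32,355) and hatch corners at (246,113), (494,135), (470,333), (222,310). The stand crop confirms a bare aluminium bar with two copper discs. Its foot corners are (90,228), (578,152), (602,310), (118,385) and its discs are at (189,292) and (500,244).

```bash
python3 - <<'E'
import numpy as np
from h import *
def pts(P,u0,v0,k,z): return np.array([back("top",(p[0]+.5)/k-.5+u0,(p[1]+.5)/k-.5+v0,z) for p in P])[:,:2]
def rep(n,P):
    e=[P[(i+1)%4]-P[i] for i in range(4)]
    L=(e[0]-e[2])/2
    print(n,P.mean(0).round(1),"sides",[round(float(np.hypot(*x)),1) for x in e],"long axis deg",[round(float(np.degrees(np.arctan2(x[1],x[0]))),1) for x in (e[0],-e[2],e[1],-e[3])])
rep("lid",pts([(75,35),(685,92),(658,420),(32,355)],160,205,6,82))
rep("hatch",pts([(246,113),(494,135),(470,333),(222,310)],160,205,6,82))
rep("foot",pts([(90,228),(578,152),(602,310),(118,385)],295,155,10,6))
d=pts([(189,292),(500,244)],295,155,10,6.5);print("discs",d,d.mean(0),np.degrees(np.arctan2(*(d[1]-d[0])[::-1])))
# check with scene: predicted projection
c=np.array([*d.mean(0),0]);print(proj("scene",[c,c+[0,0,148]]),proj("top",[c+[0,0,148]]))
print("round",back("top",336,264,6), "blackbox",back("top",342,319,40))
E
```

```text
lid [500.4  99.7] sides [211.0, 112.7, 214.2, 110.7] long axis deg [-97.1, -97.6, 174.2, 172.6]
hatch [501.2 101.1] sides [85.6, 68.3, 85.0, 68.0] long axis deg [-96.8, -97.0, 172.4, 172.9]
foot [ 636.6 -130.5] sides [110.1, 36.2, 108.8, 36.0] long axis deg [-82.7, -82.7, -173.7, -171.6]
discs [[ 632.25521671  -95.24004436]
 [ 641.08454878 -164.67484932]] [ 636.66988275 -129.95744684] -82.75315947429144
[[384.28357946 231.26118081]
 [386.53998674 167.73495024]] [[330.39722062 166.13403869]]
round [ 452.66858531 -139.34277525    6.        ] blackbox [ 335.15187598 -146.88488243   40.        ]
```

```bash
python3 - <<'E'
import cv2
from h import crop
s=cv2.imread("pics/scene0.png")
cv2.imwrite("pics/sc.png",crop(s,225,155,195,120,4))
E
```

```text
(no output)
```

View pics/sc.png

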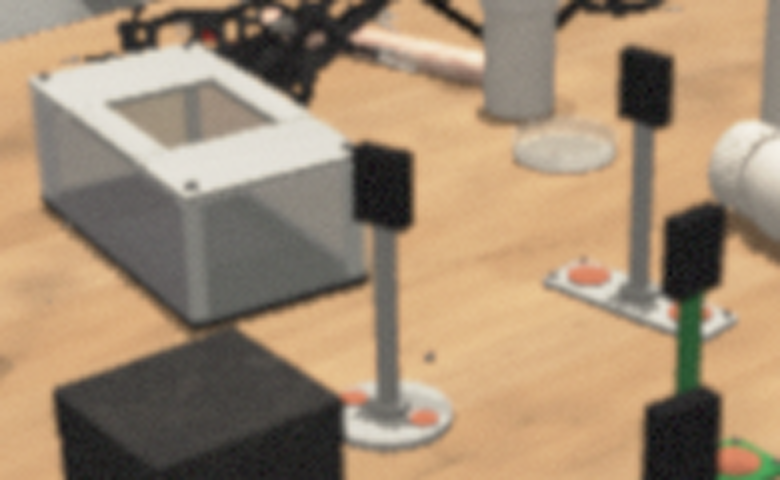

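The scene crop agrees with the top view: the tab top is at about (386,169) and was predicted at (386.5,168). The measured sizes also match. The stand is at (636.6,-130.2) with yaw +7.3°, and the box is at (500.8,100.4) with yaw -7°. Next I'll plan the tilted path with a clearance check and an IK check.

```bash
cat > plan.py <<'E'
import numpy as np
from scipy.spatial.transform import Rotation as Ro
G=109.  # TCP height along the stem above the foot's underside
STAND=np.array([636.6,-130.2]); SYAW=7.3
BOX=np.array([500.8,100.4]); BYAW=-7.0
def quat(r): q=r.as_quat(); return [float(x) for x in (q[3],*q[:3])]
def tcp(xy,z,yaw,th=0,sgn=1,flip=0):
    """TCP pose for foot centre at xy,z; th>0 (deg): foot's sgn*y end is down."""
    S=Ro.from_euler("z",yaw,degrees=True)*Ro.from_euler("x",-sgn*th,degrees=True)
    T=S*Ro.from_euler("z",90+180*flip,degrees=True)*Ro.from_euler("x",180,degrees=True)
    # tool y must lie along stand x
    p=np.array([*xy,z])+S.apply([0,0,G])
    return [float(x) for x in p],quat(T)
def inbox(y,z,th,sgn,flip):
    d=Ro.from_euler("z",BYAW,degrees=True).apply([0,sgn*y,0])[:2]
    return tcp(BOX+d,z,BYAW,th,sgn,flip)
TH=26.; s,c=np.sin(np.radians(TH)),np.cos(np.radians(TH))
def center(d): return d*(c/s-s/c)/2
W=[(-70,82+34,TH),(0,82,TH),(center(15)+0,67,TH),(center(24.1)-2,82-24.1,TH),(10,38,TH)]
for th in (20,14,8,3,0): W.append((10*th/TH,55*np.sin(np.radians(th))+12,th))
E
python3 - <<'E'
from plan import *
from station import kinematics
# clearance, sampled outline against lid halves, floor and end walls
def seg(a,b): return np.linspace(a,b,60)
def loop(P): return np.vstack([seg(np.array(P[i],float),np.array(P[(i+1)%len(P)],float)) for i in range(len(P))])
out=loop([(-55,0),(55,0),(55,6),(6,6),(6,108),(15,108),(15,148),(-15,148),(-15,108),(-6,108),(-6,6),(-55,6)])
def rectd(P,y0,y1,z0,z1):
    q=np.abs(P-[(y0+y1)/2,(z0+z1)/2])-[(y1-y0)/2,(z1-z0)/2]
    return (np.hypot(*np.maximum(q,0).T)+np.minimum(q.max(1),0)).min()
for a,b in zip(W,W[1:]):
    m=[9e9]*4
    for t in np.linspace(0,1,15):
        # TCP moves on a straight line
        f=lambda w:np.array([w[0]+G*np.sin(np.radians(w[2])),w[1]+G*np.cos(np.radians(w[2]))])
        th=np.radians(a[2]+(b[2]-a[2])*t); p=f(a)+(f(b)-f(a))*t-G*np.array([np.sin(th),np.cos(th)])
        P=out@np.array([[np.cos(th),-np.sin(th)],[np.sin(th),np.cos(th)]])+p
        m=np.minimum(m,[rectd(P,-106,-44,76,82),rectd(P,44,106,76,82),rectd(P,-106,106,0,6),rectd(P,100,106,6,82)])
    print(np.round(b,1),m.round(1))
for flip in (0,1):
  q=kinematics.solve_ik(*tcp(STAND,0,SYAW,0,1,flip)); print("pick",flip,None if q is None else np.round(q,2))
  for sgn in (1,-1):
    for w in (W[0],W[3],W[4],W[-1]):
      q=kinematics.solve_ik(*inbox(*w,sgn,flip)); print(flip,sgn,np.round(w,0),None if q is None else np.round(q,2))
E
```

```text
[ 0. 82. 26.] [19.2  7.9 51.9 47.9]
[11.7 67.  26. ] [11.1  7.9 36.9 36.2]
[16.8 57.9 26. ] [ 9.9  7.9 27.8 31.1]
[10. 38. 26.] [ 8.8  5.3  7.9 31.1]
[ 7.7 30.8 20. ] [11.1  5.3  6.  37.9]
[ 5.4 25.3 14. ] [20.8 10.6  5.8 38.6]
[ 3.1 19.7  8. ] [31.6 17.8  5.8 39.8]
[ 1.2 14.9  3. ] [42.3 25.9  5.9 41.6]
[ 0. 12.  0.] [38.  33.3  6.  43.6]
pick 0 [-0.36  0.46  0.68  1.61 -0.31  1.18  0.51]
0 1 [-70. 116.  26.] [-0.88  0.19  0.45  1.73  0.3   1.49 -0.61]
0 1 [17. 58. 26.] [-0.9   0.34  0.37  1.67  0.24  1.44 -0.72]
0 1 [10. 38. 26.] [-0.9   0.35  0.38  1.7   0.24  1.4  -0.72]
0 1 [ 0. 12.  0.] [-0.63  0.1   0.41  1.93 -0.04  1.12 -0.33]
0 -1 [-70. 116.  26.] [-0.53 -0.02  0.55  1.93 -0.47  1.22  0.06]
0 -1 [17. 58. 26.] [-0.5   0.06  0.73  1.99 -0.53  1.21  0.32]
0 -1 [10. 38. 26.] [-0.52  0.08  0.74  2.02 -0.56  1.18  0.35]
0 -1 [ 0. 12.  0.] [-0.63  0.1   0.41  1.93 -0.04  1.12 -0.33]
pick 1 [-0.61  0.61  1.07  1.62 -0.55  1.25 -2.45]
1 1 [-70. 116.  26.] [-0.49  0.18  0.01  1.72  0.37  1.52  2.47]
1 1 [17. 58. 26.] [-0.54  0.33 -0.07  1.66  0.36  1.48  2.32]
1 1 [10. 38. 26.] [-0.53  0.34 -0.06  1.69  0.36  1.44  2.32]
1 1 [ 0. 12.  0.] [ 0.8   0.28 -1.17  1.89  0.28  1.16  2.55]
1 -1 [-70. 116.  26.] None
1 -1 [17. 58. 26.] None
1 -1 [10. 38. 26.] None
1 -1 [ 0. 12.  0.] [ 0.8   0.28 -1.17  1.89  0.28  1.16  2.55]
```

```bash
python3 - <<'E'
from plan import *
from station import *
import cv2
p,q=tcp(STAND,150,SYAW)
bot.reach(p,q)
p,q=tcp(STAND,1,SYAW)
print(bot.move_l(p,q,vel=150,max_force=15))
close_gripper(50)
s=status.observe();print(s["time_s"],s["tcp_pos"],s["grip_width"],s["gripper_force"],s["force"])
p,q=tcp(STAND,160,SYAW); print(bot.move_l(p,q,vel=150))
p,q=inbox(-70,160,0,1,0); bot.reach(p,q)
p,q=inbox(*W[0],1,0); bot.move_l(p,q,vel=80)
s=status.observe();print(s["time_s"],s["tcp_pos"],p,s["grip_width"],s["gripper_force"],s["force"])
for n in ("scene","top"): cv2.imwrite(f"pics/{n}1.png",optics.read_camera(n)[:,:,::-1])
from h import *
a=crop(cv2.imread("pics/scene1.png"),180,80,200,150,3); b=crop(cv2.imread("pics/top1.png"),150,190,140,105,4)
cv2.imwrite("pics/sc1.png",a); cv2.imwrite("pics/tp1.png",b)
E
```

```text
False
5.2667 [ 636.47906376 -130.24597062  109.93709982] 11.880706743396624 49.996433024061844 [-0.68681296  0.33972234 -0.92325578]
False
8.4083 [498.63657896  77.04309396 214.56075893] [498.09236237877684, 78.34806121134147, 213.9685510466092] 11.88157885191516 49.99609391321428 [-0.46633255 -0.43760157 -1.58331858]
```

View pics/sc1.png

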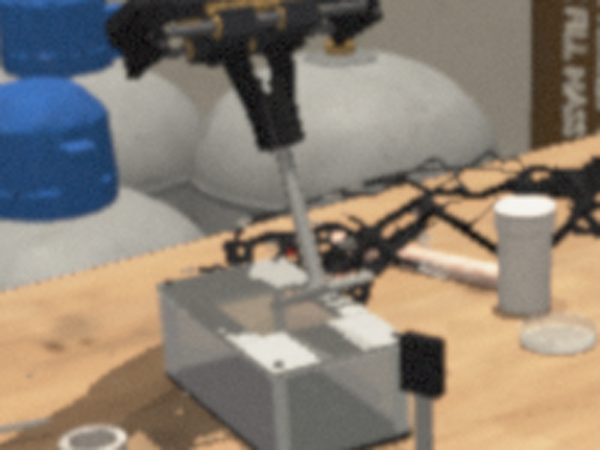

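The stand is held and tilted over the box. Its low foot end is at scene (273,179), its high end at (303,172), and the stem enters the foot at about (286,175). I'll compare those with the prediction.

```bash
python3 - <<'E'
from plan import *
from h import *
B=Ro.from_euler("z",BYAW,degrees=True)
for dth in (-5,0,5):
    th=TH+dth
    S=B*Ro.from_euler("x",-th,degrees=True)
    o=np.array(inbox(*W[0],1,0)[0])-(B*Ro.from_euler("x",-th,degrees=True)).apply([0,0,G])
    print(dth,proj("scene",[o+S.apply(v) for v in ([0,55,3],[0,-55,3],[0,0,6])]).round(1).tolist())
E
```

```text
-5 [[273.5, 178.6], [294.8, 175.7], [283.4, 175.8]]
0 [[275.7, 180.3], [296.2, 172.9], [285.1, 175.4]]
5 [[277.8, 181.6], [297.4, 169.8], [286.8, 174.6]]
```

View pics/tp1.png

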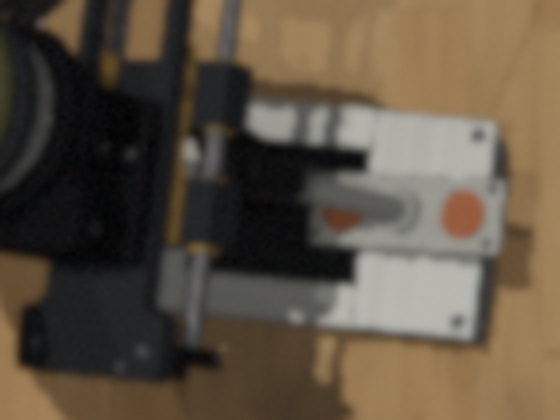

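The top view shows the disc on the high end at crop (463,215), i.e. image (265.5,243.5), and the stem base at about (250,243). I'll check these and insert with force guards.

```bash
cat > ins.py <<'E'
import sys
from plan import *
from h import *
from station import *
B=Ro.from_euler("z",BYAW,degrees=True); S=B*Ro.from_euler("x",-TH,degrees=True)
s=status.observe(); q=s["ee_rot"]; T=Ro.from_quat([*q[1:],q[0]])
o=np.array(s["tcp_pos"])-S.apply([0,0,G])
pr=proj("top",[o+S.apply(v) for v in ([0,-35,6],[0,0,6])]); print("pred",pr.round(1))
assert abs(pr[0]-[265.5,243.5]).max()<5
for i in range(1,5):
    hit=bot.move_l(*inbox(*W[i],1,0),vel=60,max_force=8)
    s=status.observe(); print(i,hit,round(s["time_s"],1),np.round(s["force"],1),round(s["grip_width"],1))
    if hit: break
for n in ("scene","top"): cv2.imwrite(f"pics/{n}2.png",optics.read_camera(n)[:,:,::-1])
cv2.imwrite("pics/sc2.png",crop(cv2.imread("pics/scene2.png"),200,130,140,105,5))
E
python3 ins.py
```

```text
pred [[265.6 243.4]
 [250.5 242.6]]
1 False 10.0 [ 0.3  0.2 -0.5] 11.5
2 False 10.4 [-0.5 -0.4 -0.9] 11.7
3 False 10.8 [-0.3 -0.4 -1.6] 11.8
4 False 11.2 [ 0.1  0.2 -0.9] 11.5
```

View pics/sc2.png

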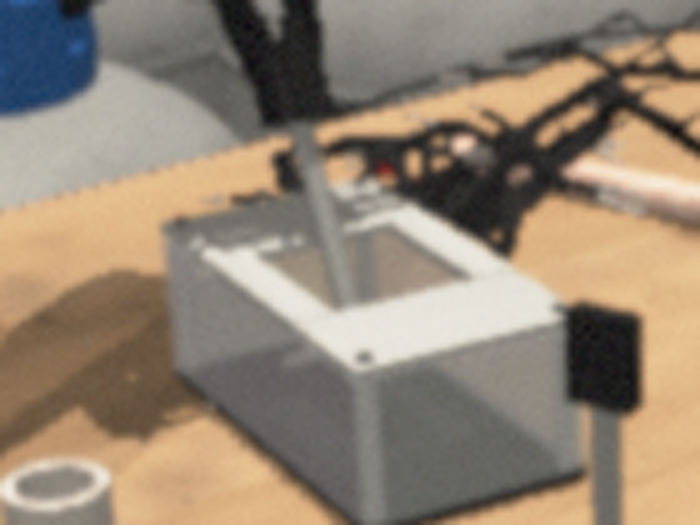

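The predicted points matched and there was no contact. The stem comes out of the hatch at crop (330,250), tilted, and the foot is inside. Next I'll right the stand, lower it until it touches and release.

```bash
python3 - <<'E'
from plan import *
from h import *
from station import *
ok=True
for w in W[5:]:
    hit=bot.move_l(*inbox(*w,1,0),vel=40,max_force=8)
    s=status.observe(); print(np.round(w,0),hit,round(s["time_s"],1),np.round(s["force"],1))
    if hit: ok=False;break
if ok:
    hit=bot.move_l(*inbox(0,3,0,1,0),vel=20,max_force=4)
    s=status.observe(); print("down",hit,round(s["time_s"],1),s["tcp_pos"][2]-G,np.round(s["force"],1),np.round(s["moment"],2))
for n in ("scene","top"): cv2.imwrite(f"pics/{n}3.png",optics.read_camera(n)[:,:,::-1])
cv2.imwrite("pics/sc3.png",crop(cv2.imread("pics/scene3.png"),200,130,140,105,5))
E
```

```text
[ 8. 31. 20.] False 11.8 [-0.1  0.1 -1.1]
[ 5. 25. 14.] False 12.3 [ 0.5  1.3 -1.7]
[ 3. 20.  8.] False 12.8 [ 0.3 -0.6 -1. ]
[ 1. 15.  3.] False 13.3 [-0.7  0.9 -1.9]
[ 0. 12.  0.] False 13.6 [-0.   0.7 -0.9]
down True 13.9 6.80250526824841 [-0.  -0.2  3.1] [-0.07  0.1  -0.04]
```

View pics/sc3.png

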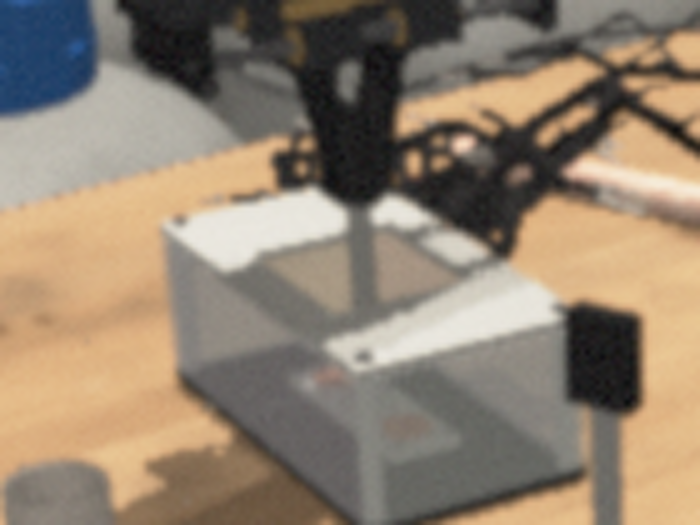

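The foot lies on the floor (discs at crop (325,378) and (405,425)), the stem is upright through the hatch, and contact came at z ≈ 6.8. I'll release it, back off straight up and check.

```bash
python3 - <<'E'
from plan import *
from h import *
from station import *
let_go(); bot.pause(0.3)
p,q=inbox(0,120,0,1,0); print(bot.move_l(p,q,vel=100))
p[1]+=250; p[2]+=30; bot.move_l(p,q,vel=200)
bot.pause(0.5); s=status.observe(); print(s["time_s"],s["grip_width"],np.round(s["force"],1))
a=optics.read_camera("scene")[:,:,::-1]; b=optics.read_camera("top")[:,:,::-1]
cv2.imwrite("pics/scene4.png",a)
cv2.imwrite("pics/fin.png",np.hstack([crop(a,200,130,100,130,4),crop(b,205,170,100,130,4)]))
c=np.array([*BOX,6]); print(proj("scene",[c,c+[0,0,148]]).round(0),proj("top",[c+[0,0,148]]).round(0))
E
```

```text
False
18.925 86.89439427446732 [-0.1  0.2  0.2]
[[274. 213.]
 [270. 153.]] [[213. 238.]]
```

View pics/fin.png

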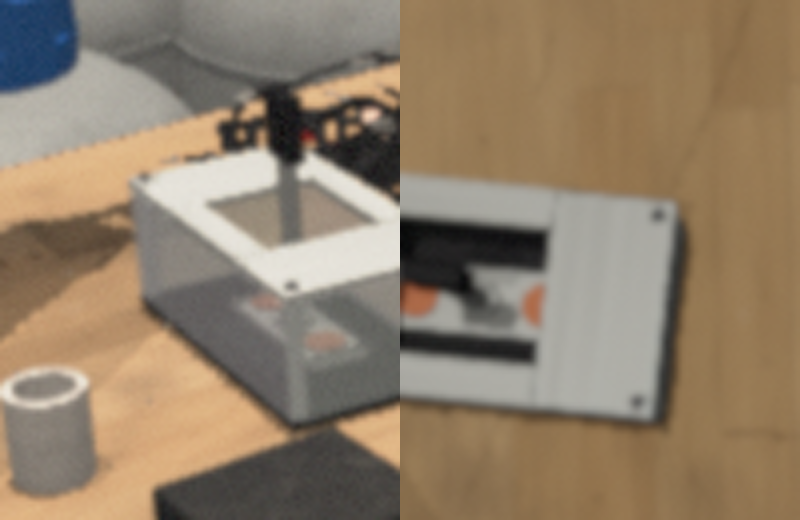

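The stand is upright inside the box with its foot flat on the floor. The tab is out of the hatch at scene (271,153), where it was predicted at (270,153), and the gripper is clear.

```bash
python3 -c "
from station import workorder
print(workorder.sign_off())"
```

```text
the job is handed in; nothing more can be done
None
```

The long_stand is standing upright in the dry box with its foot flat on the floor and its tab up out of the hatch; the round_stand was not touched, and the job was handed in at about 19 s.

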